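# Hang the drained pail on the sprung sink hook

## Task

Swing the white pail's folded bail upright while the pail stays standing on the bench, then lift the pail by the blue grip and hang its steel bar on the red hook. Press the bar gently down past the yellow spring roller until it clicks home on the black pad in the hook, never forcing the hook, then let go and leave the pail hanging still; leave everything else on the bench as it is.

Things in the scene. Friction and masses are not known exactly. Their poses are not given: they have to be found in the camera images.
- pail: White enamelled pail, 96 mm across at the foot, 108 at the rim, 88 tall, about 0.55 kg with its bail (0.44 to 0.66, not known beforehand). Origin at the centre of its underside, z up. Its y axis runs along the bail's two pivots, at y = +-62 mm, 78 mm above its underside. The bail is folded down to its -x side, which faces roughly towards the robot
- bail (a joint): Lean of the bail from upright about the pivots, rad: 0 upright (straight up the pail's z axis), positive leaning to the pail's -x side; it starts folded at about 0.95 to 1.15 and can go 1.25 either way. The pivots are stiff (0.045 N m), so the bail stays where it is left
- bail_bar (a point): Middle of the steel hanging bar, 105 mm from the pivot line: 12 mm round, 48 mm long between two blue posts (8 mm thick), along the point's y (the pail's y). The point's z points from pivots to grip. Above the bar is a window 30 mm high; below it 89 mm are free down to the rim, between two thin wires that run out to the pivots
- bail_grip (a point): Centre of the blue grip block on top of the bail, 153 mm from the pivot line and 48 mm beyond the bar along the same axis: 12 mm thick (its x), 64 long (its y), 24 high (its z)
- hook_stand: Fixed stand with the red hook. Origin on the bench straight below the seat. The hook's arm (16 mm wide, underside 16 mm below the seat) runs along +x to a 20 mm post 115 mm from the seat, 247 mm tall, on a foot plate. The hook opens upward, its tip on the -x side, roughly towards the robot: the bail passes over the tip from -x to +x, arm below bar and above pail
- hook_seat (a point): Nominal centre of a bar home in the hook, 220 mm above the bench, axes as the stand's. The arm is clamped by hand: the real hook is up to 12 mm higher or lower (x, y true), so feel for it. From the real seat: floor 6 mm below; tip's inner face 7 mm to -x, upright to 18 mm above, then flaring to a lip 29 above, 19 to -x; catch housing from 19 mm to +x, top 16 above. Hook 20 mm wide (y)
- pad (a joint): Travel in m of the black seat pad in the floor of the hook: 0 standing 2.5 mm proud of the floor, 0.0025 pressed flush by the bar when it is home (a soft spring, 0.6 N to start, 1.6 N for all of it, so the hanging pail holds it down)
- catch (a joint): Travel in m of the catch, a yellow roller (12 mm across) on a spring: 0 out, to 0.007 in towards +x; 6.3 N plus 1.8 N per mm. Out, its axis is 7.5 mm to +x and 9.5 above the real seat. A bar rests on it 18 mm above the seat and needs 7 to 16 N in all, more than the pail weighs, to push it 2 to 4 mm in and pass; then the roller springs out over it. The hook bears 35 N at most
- sweet_jar: Glass sweet jar with copper lid, 100 mm across, 130 tall. Bystander; origin at the centre of its underside
- spice_jar: Small green glass spice jar with black cap, 42 mm across, 75 tall, between the pail and the hook stand. Bystander; origin at the centre of its underside
- pepper_jar: Small amber glass spice jar with black cap, 42 mm across, 75 tall. Bystander; origin at the centre of its underside
- syrup_can: Blue and yellow round can, 70 mm across, 110 tall. Bystander; origin at the centre of its underside
- white_tub: White open plastic tub, 150 x 160 x 70 mm. Bystander; origin at the centre of its underside
- spatula: Steel spatula lying on the bench. Bystander; origin under its middle
- egg_carton: Cardboard egg carton, 100 x 150 x 60 mm. Bystander; origin at the centre of its underside

How it is judged:
By the outcome, as a careful person would: the job done as asked, in the order asked, and still so for the second after the job is handed in, with the robot touching nothing.
It also fails if it takes over 72 s, if anything falls off the work surface, if the arm or the gripper's body presses on something with over 40 N, if the wrist force passes 120 N, or if a joint passes its speed limit or range.

## Robot

A 6-joint arm with a two-finger parallel gripper is mounted at the origin on the work surface. World frame = base frame: x ahead of the robot, y to its left, z up, the work surface at z = 0. Lengths are in mm, angles in rad, forces in N, time in s.
With the tool pointing down it reaches from about 275 to 1000 mm from the base axis. Payload 8.4 kg.
Tool frame: the origin (TCP) lies at the very end of the fingers, on their centre line; the grasp point (between the pads) lies 19 mm behind it; z points along the fingers, y is the direction in which the jaws open and shut (so a half turn about z gives the same grasp; the last joint's range is limited). The gripper opens to 85 mm and grips with 20 to 120 N. Pads are 22 mm wide; open, the fingers measure 114 mm over their backs; the gripper's body (76 mm by 85 mm) begins 54 mm behind the grasp point. The pads swing forward as they close: fully open they stand 13 mm farther back than shut.
Start: joints at [-1.334, 0.353, 1.633, -0, 1.155, -0.002], TCP at [147.834, -607.267, 231.281] pointing down, gripper open.
Joint ranges: [-2.63, 2.63], [-0.92, 2.1], [0.06, 2.66], [-1.3, 4.44], [0, 2.69], [-3.02, 3.02]. Speed limits (rad/s): [2.22, 2.22, 2.79, 3.14, 3.14, 3.14].

## Interface

Orientations are given as [roll, pitch, yaw] about the fixed x, y, z axes, in that order (R = Rz(yaw) Ry(pitch) Rx(roll)).
In Python, from rig import sense, grab_frame, get_calibration, sign_off, boxes_of, trace gives the robot as it stands.
- The arm moves only by the tool servo_tool, never from a script. Its argument "rows" is a list of rows, each a list of 3 entries, a list of its own where there are three numbers: the finger opening in mm, from 0 to 85.4, then the shift along the tool's x, y, z in mm, then the turn, a rotation vector about the tool's x, y, z in degrees. A call has 1 to 8 rows; each row shifts and turns the commanded pose from where the row before left it, along the tool's axes as they then stand; what a row does not reach is not made up. A row lasts 1/8 s, in which the tool goes at most 62.5 mm and 10.7 degrees, less where a joint would pass 70% of its speed; a pose out of reach is approached as far as the arm can. A call is refused whole if a number of a shift passes 62.5 or a number of a turn 10.7, either way. A call with a gripper value outside its range is refused whole. The fingers move at their own pace and stop on an object; "force" is the grip in N (left out, the last holds). Time passes only in rows, so rows that do not move let the fingers close. It gives the time, the measured TCP pose, the force and the opening at its end, in the units of the state.
- sense(): the state, without advancing time (a new reading comes with each control period).
- grab_frame(name): name is "scene" or "side" or "wrist"; returns the picture (420x560x3 uint8, blue, green, red); there is no depth.
- get_calibration(name): a dict with "intrinsics" (3x3 intrinsics, pixels), "world_to_cam" (4x4, takes a point from world to camera coordinates). Camera axes: x right, y down, z forward; pixel columns grow to the right and rows downward; lengths in mm; the calibration is good to about 2 mm. A picture is of the moment at which its call begins: read the wrist's pose just before it. get_calibration takes no time and is no camera call; for the wrist camera it gives the pose at the moment of the call.
- sign_off(): hands the job in, once; it reports no verdict.
Trained networks look in the newest picture that a camera, given by its name, has taken for a name from the list of things; names that differ only in an ending like _2 or _b are one class to them, and where a whole thing is asked for, a point or a joint stands for the part that bears it (a point fixed in the world has none). Each returns a list of dicts, best first, with "conf" (0 to 1); they miss things now and then, are a little off and sometimes report something else, mostly with a low value. They report only what shows in the picture. A call takes as long as a camera call.
- boxes_of(camera, thing): "centre" ([x, y, z] in mm, in the coordinates of the camera as it stood for that picture, good to about 4 mm: the middle of the surface that is visible of it).
- trace(camera, thing): "mask" (420x560 bool, what is visible of it).
The state is a dict: "clock": time; "qpos": joint angles; "qvel": joint speeds; "joint_efforts": joint torques, N m; "eef_pos": TCP position; "tcp_rot": TCP orientation; "contact_force": force on the tool from outside, world axes, zero at the start; "wrist_torque": the same for the moment, N m; "opening": opening from 0.0 (shut) to 1.0 (fully open).
Only numpy, scipy, OpenCV 4.12 (cv2) and the standard library are available. Lean on these libraries where they do the work, as an engineer would, in place of code of your own. Each camera call takes 0.05 s, during which the arm holds its last target. There are 200 camera calls.

## Working session

There is one attempt and no reset: what is moved stays moved. The work goes in short steps, Python scripts to look and compute and a tool call to move; the robot and the scene stay as the last step left them, time stands still between calls to the robot, and variables do not carry over. Pictures are saved under pics/ and viewed, about 8 in all and at most 12, crops included, and the job is handed in when it is done.

Besides the shell and the picture viewer there is one more tool, called after "Request:" as name(argument=value, ...), one argument or row to a line, values as JSON. servo_tool: Moves the arm, as the interface text tells. Its arguments: {"type":"object","properties":{"rows":{"type":"array","items":{"type":"array"}},"force":{"type":"number"}},"required":["rows"]}

```bash
mkdir -p pics; ls
cat > h.py <<'E'
import numpy as np,cv2
from rig import *
from scipy.spatial.transform import Rotation as R
def cam(n):
    c=get_calibration(n);return np.array(c["intrinsics"]),np.array(c["world_to_cam"])
def toworld(n,p):
    K,W=cam(n);return (np.linalg.inv(W)@np.r_[p,1])[:3]
def proj(n,P):
    K,W=cam(n);q=W@np.r_[P,1];q=K@q[:3];return q[:2]/q[2]
def ray(n,uv):
    K,W=cam(n);I=np.linalg.inv(W);d=I[:3,:3]@np.linalg.inv(K)@np.r_[uv,1];return I[:3,3],d/np.linalg.norm(d)
def tri(n1,uv1,n2,uv2):
    o1,d1=ray(n1,uv1);o2,d2=ray(n2,uv2)
    A=np.stack([d1,-d2],1);s=np.linalg.lstsq(A,o2-o1,rcond=None)[0]
    a=o1+s[0]*d1;b=o2+s[1]*d2;return (a+b)/2,np.linalg.norm(a-b)
E
python3 - <<'E'
from h import *
s=sense();print(s)
for n in("scene","side"):
    f=grab_frame(n);cv2.imwrite(f"pics/{n}0.png",f)
    for t in("pail","bail","bail_grip","hook_stand","catch","pad","spice_jar","sweet_jar","pepper_jar","syrup_can","white_tub","spatula","egg_carton"):
        print(n,t,[(round(b["conf"],2),toworld(n,b["centre"]).round(0).tolist(),) for b in boxes_of(n,t)[:2]])
E
```

```text
pics
{'clock': 0.0, 'qpos': array([-1.33441025e+00,  3.53661197e-01,  1.63414828e+00, -5.99352562e-06,
        1.15516244e+00, -2.39032354e-03]), 'qvel': array([-0.00080836, -0.00088995, -0.00026543, -0.00120395, -0.00143143,
       -0.00133829]), 'joint_efforts': array([-1.32578898e-03, -6.05252910e+01, -3.42063010e+01, -1.93603682e-04,
        9.69224959e-03,  8.22156653e-05]), 'eef_pos': array([ 147.71457607, -606.80712947,  230.54746256]), 'tcp_rot': array([-3.14021338e+00,  2.18298819e-06,  2.38778826e-01]), 'contact_force': array([0.14583483, 0.72112568, 0.53164538]), 'wrist_torque': array([-0.03233411, -0.03552726, -0.04022774]), 'opening': 1.0009808660071122}
scene pail [(0.97, [645.0, 169.0, 63.0])]
scene bail []
scene bail_grip [(0.67, [560.0, 167.0, 137.0])]
scene hook_stand [(0.88, [716.0, -196.0, 14.0])]
scene catch []
scene pad []
scene spice_jar [(0.5, [627.0, -17.0, 65.0])]
scene sweet_jar [(0.97, [774.0, -28.0, 109.0])]
scene pepper_jar []
scene syrup_can [(0.63, [663.0, -411.0, 95.0])]
scene white_tub [(0.77, [594.0, 457.0, 30.0])]
scene spatula [(0.79, [410.0, 453.0, 3.0])]
scene egg_carton [(0.83, [558.0, -526.0, 60.0])]
side pail [(0.76, [655.0, 165.0, 61.0])]
side bail [(0.91, [565.0, 185.0, 136.0])]
side bail_grip [(0.66, [561.0, 186.0, 141.0])]
side hook_stand []
side catch []
side pad []
side spice_jar [(0.64, [625.0, 5.0, 48.0])]
side sweet_jar [(0.79, [756.0, 30.0, 97.0])]
side pepper_jar []
side syrup_can [(0.94, [646.0, -366.0, 60.0]), (0.17, [711.0, -178.0, 66.0])]
side white_tub [(0.98, [614.0, 418.0, 3.0])]
side spatula [(0.67, [457.0, 448.0, 1.0]), (0.4, [614.0, 418.0, 7.0])]
side egg_carton [(0.84, [547.0, -454.0, 57.0])]
```

View pics/scene0.png

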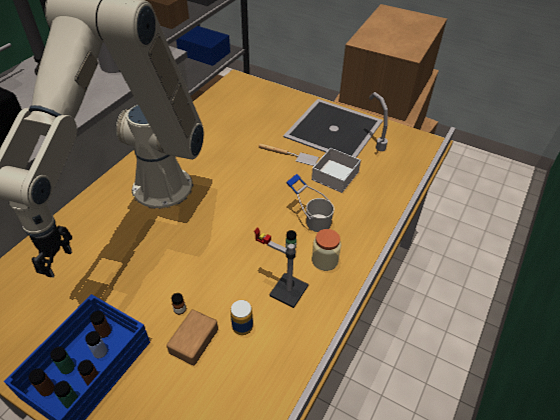

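View pics/side0.png

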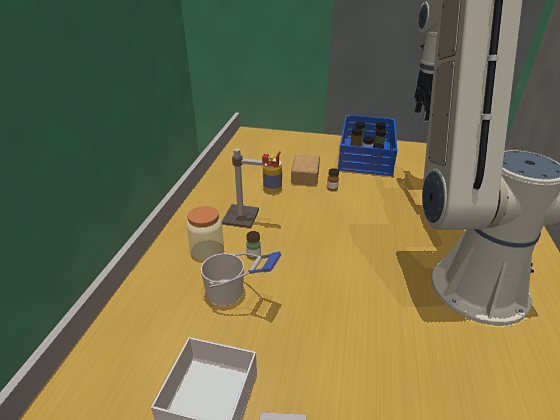

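Scene picture: pail at (319,213), blue grip (296,184), red hook (262,238), stand foot (289,290), and the green spice jar behind the hook (291,238). Side picture: pail (223,280), grip (266,262), hook (268,158), post (239,185).

Run:
```python
from h import *
f={n:cv2.imread(f"pics/{n}0.png") for n in("scene","side")}
# mask-based
K,W=cam("wrist");s=sense()
T=np.eye(4);T[:3,:3]=R.from_euler("xyz",s["tcp_rot"]).as_matrix();T[:3,3]=s["eef_pos"]
print("cam in tool\n",(np.linalg.inv(T)@np.linalg.inv(W)).round(2),K.round(0).tolist())
for n in f: print(n,np.linalg.inv(cam(n)[1])[:3,3].round(),cam(n)[0][0,0])
def blob(n,lo,hi,box):
    h=cv2.cvtColor(f[n],cv2.COLOR_BGR2HSV);m=cv2.inRange(h,lo,hi);x0,y0,x1,y1=box
    ys,xs=np.nonzero(m[y0:y1,x0:x1]);return xs+x0,ys+y0
blue=((100,120,60),(130,255,255))
b1=blob("scene",*blue,(275,165,320,205));b2=blob("side",*blue,(240,240,290,285))
for b in(b1,b2):print(len(b[0]),b[0].mean(),b[1].mean(),b[0].min(),b[0].max(),b[1].min(),b[1].max())
for n,b in(("scene",(240,222,285,255)),("side",(250,145,285,172))):
    x,y=blob(n,(0,150,80),(8,255,255),b);print(n,len(x),x.mean(),y.mean(),x.min(),x.max(),y.min(),y.max())
c1=cv2.resize(f["scene"][215:310,235:335],None,fx=4,fy=4,interpolation=2);c2=cv2.resize(f["side"][135:235,200:300],None,fx=3.8,fy=3.8,interpolation=2)
c1=cv2.resize(c1,(400,380));cv2.imwrite("pics/crop0.png",np.hstack([c1,c2]))
```

```text
cam in tool
 [[  -0.     -0.96   -0.27   69.12]
 [   1.     -0.     -0.      0.3 ]
 [   0.     -0.27    0.96 -142.24]
 [   0.      0.      0.      1.  ]] [[346.0, 0.0, 280.0], [0.0, 346.0, 214.0], [0.0, 0.0, 1.0]]
scene [ 1164. -1067.  1437.] 489.0048051747467
side [377. 856. 766.] 397.1511292526573
98 294.0408163265306 181.35714285714286 287 305 174 193
191 269.64397905759165 261.1047120418848 249 280 252 271
scene 49 262.9591836734694 235.79591836734693 254 270 228 241
side 87 269.7586206896552 159.6551724137931 262 280 152 165
```

View pics/crop0.png

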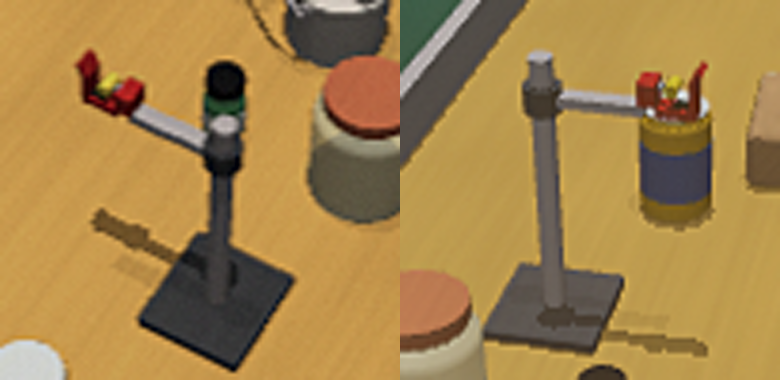

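Crops: left (scene) tip lip at about (256.5,229), post top (291,245); right (side) lip (279.5,152.6), post top (237,150).

Run:
```python
from h import *
for k,a,b in(("posttop",(291,245),(236.8,150.3)),("lip",(256.5,228.8),(279.5,152.6)),("base",(289.2,290),(240.3,216)),("housing",(267.2,237),(265.3,155.5)),("grip",(294.5,181.6),(269.6,261.1))):
    p,e=tri("scene",a,"side",b);print(k,p.round(),round(e,1))
```

```text
posttop [ 717. -184.  246.] 1.2
lip [ 589. -186.  251.] 1.7
base [ 720. -187.    4.] 0.4
housing [ 631. -187.  237.] 0.4
grip [537. 173. 148.] 1.1
```

Request:
servo_tool(
  rows=[
    [85,[0,0,-55],[0,0,6.85]],
    [85,[0,0,-55],[0,0,6.85]],
    [85,[45,-38,-8],[0,0,0]],
    [85,[45,-38,-8],[0,0,0]],
    [85,[45,-38,-8],[0,0,0]],
    [85,[45,-38,-8],[0,0,0]],
    [85,[45,-38,-8],[0,0,0]],
    [85,[45,-38,-8],[0,0,0]],
  ],
)

```text
clock: 2.4
eef_pos: [419.2, -377.9, 389.8]
tcp_rot: [3.141, -0.0, -0.0]
contact_force: [1.1, -1.1, -0.4]
opening: 0.995
```

Request:
servo_tool(
  rows=[
    [85,[45,-38,-8],[0,0,0]],
    [85,[45,-38,-8],[0,0,0]],
    [85,[45,-38,-8],[0,0,0]],
    [85,[45,-38,-8],[0,0,0]],
    [85,[45,-38,-8],[0,0,0]],
    [85,[0,0,0],[0,0,0]],
    [85,[0,0,0],[0,0,0]],
  ],
)

```text
clock: 3.28
eef_pos: [642.8, -189.3, 428.9]
tcp_rot: [3.141, 0.001, 0.0]
contact_force: [-0.5, -1.1, -0.0]
opening: 0.994
```

Run:
```python
from h import *
s=sense();print(s["clock"],s["eef_pos"].round(1),s["tcp_rot"].round(3),s["qpos"].round(2))
f=grab_frame("wrist");cv2.imwrite("pics/w1.png",f)
for k,P in dict(lip=(589,-186,251),post=(718,-185,247),seat=(607,-186,221)).items():print(k,proj("wrist",P).round(1))
```

```text
3.275 [ 642.8 -189.3  428.9] [3.141e+00 1.000e-03 0.000e+00] [-0.29  0.32  1.26 -0.    1.56  1.28]
lip [276.2 245.7]
post [274.4 109.1]
seat [276.4 219.5]
```

View pics/w1.png

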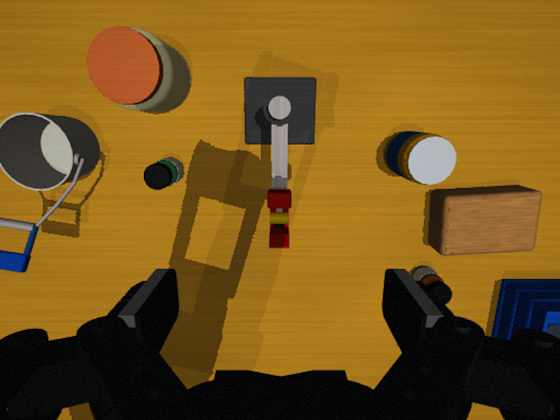

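The wrist picture shows post top at (279.5,107), the lip's edge at (279,247), hook along image vertical (stand yaw about 0). The pail is at left (40,150) with its grip at (10,262). Next stop is over the pail.

Request:
servo_tool(
  rows=[
    [85,[-4,-59,0],[0,0,0]],
    [85,[-4,-59,0],[0,0,0]],
    [85,[-4,-59,0],[0,0,0]],
    [85,[-4,-59,0],[0,0,0]],
    [85,[-4,-59,0],[0,0,0]],
    [85,[0,-59,0],[0,0,0]],
    [85,[0,0,0],[0,0,0]],
    [85,[0,0,0],[0,0,0]],
  ],
)

```text
clock: 4.32
eef_pos: [622.9, 163.3, 429.4]
tcp_rot: [3.141, 0.0, -0.001]
contact_force: [-0.3, -0.3, 0.3]
opening: 0.996
```

Run:
```python
from h import *
s=sense();print(s["clock"],s["eef_pos"].round(1),s["tcp_rot"].round(3),s["qpos"].round(2))
f=grab_frame("wrist");cv2.imwrite("pics/w2.png",f)
for t in("pail","bail","bail_grip"):
    b=boxes_of("wrist",t);print(t,[(round(q["conf"],2),toworld("wrist",q["centre"]).round(0)) for q in b[:2]])
h=cv2.cvtColor(f,cv2.COLOR_BGR2HSV);m=cv2.inRange(h,(100,120,60),(130,255,255));m[300:]=0
m=cv2.morphologyEx(m,cv2.MORPH_OPEN,np.ones((3,3)))
ys,xs=np.nonzero(m);print(len(xs),xs.min(),xs.max(),ys.min(),ys.max(),cv2.minAreaRect(np.c_[xs,ys].astype(np.float32)))
```

```text
4.325 [622.9 163.3 429.4] [ 3.141e+00  0.000e+00 -1.000e-03] [ 0.25  0.27  1.32 -0.    1.55  1.83]
pail [(0.93, array([643., 155.,  55.]))]
bail [(0.75, array([555., 175., 140.]))]
bail_grip [(0.87, array([560., 172., 139.]))]
1023 246 298 217 256 ((271.94830322265625, 233.87933349609375), (48.685791015625, 40.488922119140625), 7.765166759490967)
```

View pics/w2.png

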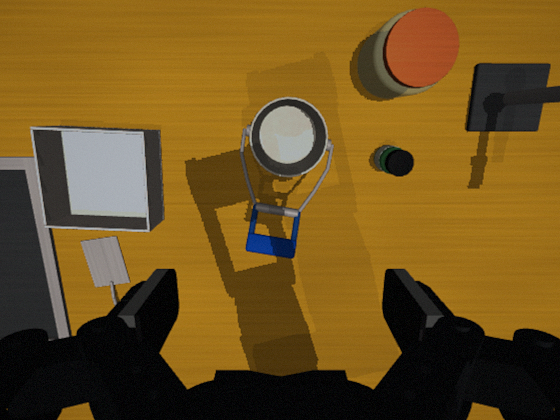

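The pail's rim centre is near (289,136), the pivots near (246,131) and (331,146), the bar from (255,208) to (299,213), and the grip centre near (272,246). I'll fit pail x, y, yaw and bail lean to these.

```bash
cat >> h.py <<'E'
def model(p):
    x,y,w,t=p;Rp=R.from_euler("z",w).as_matrix();Rb=R.from_euler("y",-t).as_matrix();o=np.r_[x,y,0]
    b=lambda v:o+Rp@(np.r_[0,0,78]+Rb@np.array(v,float))
    return [o+Rp@np.r_[0,0,88],b((0,62,0)),b((0,-62,0)),b((0,26,105)),b((0,-26,105)),b((0,0,153)),b((0,32,153)),b((0,-32,153))]
E
python3 - <<'E'
from h import *
from scipy.optimize import least_squares
obs=np.array([(289,136),(246,131),(331,146),(255,208),(299,213),(272,246),(247,242),(296,249)],float)
r=least_squares(lambda p:(np.array([proj("wrist",P) for P in model(p)])-obs).ravel(),[660,165,0,1.05],x_scale=[10,10,.1,.1],loss="soft_l1")
print(r.x.round(3));print(r.fun.reshape(-1,2).round(1).tolist())
print("grip",model(r.x)[5].round(1),"upright grip",(r.x[:2]).round(1),231)
# hook from picture 1: pose of wrist cam then
K,W=cam("wrist");d=np.array([642.8,-189.3,428.9])-sense()["eef_pos"];I=np.linalg.inv(W);I[:3,3]+=d
def at(uv,z):
    q=I[:3,:3]@np.linalg.inv(K)@np.r_[uv,1];return (I[:3,3]+q*(z-I[2,3])/q[2]).round(1)
print("post",at((279.5,107),247),"lip",at((279.5,247),250),"foot",at((280.5,111),4))
E
```

```text
[ 6.63755e+02  1.50901e+02 -1.72000e-01  1.05900e+00]
[[-0.3, 2.6], [-1.5, -0.5], [1.0, -0.3], [2.9, -1.0], [-2.3, 0.3], [-0.2, -0.2], [0.3, -0.1], [0.3, 0.7]]
grip [532.4 173.8 153. ] upright grip [663.8 150.9] 231
post [ 720.4 -189.1  247. ] lip [ 587.9 -188.6  250. ] foot [ 720.8 -190.3    4. ]
```

```bash
cat >> h.py <<'E'
def Rt(yaw,tilt): # tool down, jaws along pail y, tilted forward (toward +x of yaw) by tilt
    return R.from_euler("z",yaw)*R.from_euler("y",-tilt)*R.from_euler("x",np.pi)
def cur():
    s=sense();return s["eef_pos"],R.from_euler("xyz",s["tcp_rot"])
def rows(p0,R0,p1,R1,n):
    rv=(R0.inv()*R1).as_rotvec()/n
    for k in range(n):
        Rk=R0*R.from_rotvec(rv*k);print(Rk.inv().apply((np.array(p1)-p0)/n).round(1).tolist(),np.degrees(rv).round(2).tolist())
    print("total mm",np.linalg.norm(np.array(p1)-p0).round(1))
E
python3 - <<'E'
from h import *
p,R0=cur();T=Rt(-.172,np.radians(30));print(T.apply([0,0,1]))
g=np.array([533,174,152]);z=T.apply([0,0,1])
rows(p,R0,g-75*z,T,6)
E
```

```text
[ 0.49262222 -0.08557659 -0.8660254 ]
[-21.2, -2.9, 35.4] [-0.42, 4.99, 1.58]
[-24.3, -2.5, 33.4] [-0.42, 4.99, 1.58]
[-27.2, -2.0, 31.2] [-0.42, 4.99, 1.58]
[-29.8, -1.5, 28.7] [-0.42, 4.99, 1.58]
[-32.2, -0.8, 26.0] [-0.42, 4.99, 1.58]
[-34.4, -0.1, 23.1] [-0.42, 4.99, 1.58]
total mm 248.3
```

Request:
servo_tool(
  rows=[
    [85,[-21.2,-2.9,35.4],[-0.4,5,1.6]],
    [85,[-24.3,-2.5,33.4],[-0.4,5,1.6]],
    [85,[-27.2,-2,31.2],[-0.4,5,1.6]],
    [85,[-29.8,-1.5,28.7],[-0.4,5,1.6]],
    [85,[-32.2,-0.8,26],[-0.4,5,1.6]],
    [85,[-34.4,-0.1,23],[-0.4,5,1.6]],
    [85,[0,0,0],[0,0,0]],
  ],
)

```text
clock: 5.4
eef_pos: [496.7, 179.2, 219.2]
tcp_rot: [3.135, -0.509, -0.166]
contact_force: [-0.3, 0.4, 1.0]
opening: 0.996
```

Run:
```python
from h import *
s=sense();p,R0=cur();T=Rt(-.172,np.radians(30));z=T.apply([0,0,1]);g=np.array([533,174,152])
print(s["clock"],p.round(1),s["qpos"].round(2),"rot err deg",np.degrees((R0.inv()*T).as_rotvec()).round(1))
f=grab_frame("wrist");cv2.imwrite("pics/w3.png",f)
par=[663.8,150.9,-.172,1.059]
for k,P in zip("rim piv+ piv- bar+ bar- grip g+ g-".split(),model(par)):print(k,proj("wrist",P).round(0),end=" ")
rows(p,R0,g+22*z,T,3)
```

```text
5.4 [496.7 179.2 219.2] [ 0.56  0.06  2.16 -0.59  0.62  2.73] rot err deg [0.2 0.9 0.3]
rim [281. 104.] piv+ [217. 109.] piv- [345. 110.] bar+ [247. 182.] bar- [315. 183.] grip [281. 231.] g+ [233. 231.] g- [329. 231.] [-0.1, -0.5, 32.8] [0.07, 0.28, 0.1]
[-0.3, -0.5, 32.8] [0.07, 0.28, 0.1]
[-0.5, -0.4, 32.8] [0.07, 0.28, 0.1]
total mm 98.6
```

View pics/w3.png

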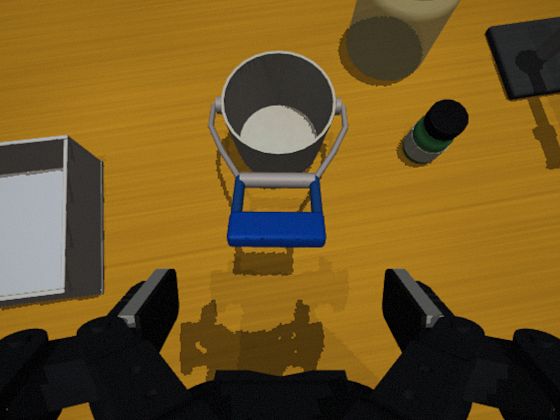

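Grip spans (229–327, row 229), about 3 mm left of the jaws' midline and parallel to them, and the bar and pivots match the fit. I go in and close lightly.

Request:
servo_tool(
  rows=[
    [85,[0,-1.5,33],[0,0.3,0]],
    [85,[0,-1.5,33],[0,0.3,0]],
    [85,[0,0,32],[0,0.3,0]],
    [85,[0,0,0],[0,0,0]],
    [62,[0,0,0],[0,0,0]],
    [62,[0,0,0],[0,0,0]],
    [62,[0,0,0],[0,0,0]],
    [62,[0,0,0],[0,0,0]],
  ],
  force=20,
)

```text
clock: 6.45
eef_pos: [548.3, 175.6, 137.5]
tcp_rot: [3.14, -0.529, -0.169]
contact_force: [1.8, -1.6, -1.8]
opening: 0.745
```

Run:
```python
from h import *
s=sense();p,R0=cur()
print(s["clock"],p.round(1),s["qpos"].round(2),s["opening"],s["contact_force"].round(1))
f=grab_frame("wrist");cv2.imwrite("pics/w4.png",f)
par=[663.8,150.9,-.172,1.059]
z=R0.apply([0,0,1]);g=p-22*z;print("grip est",g.round(1),model(par)[5].round(1))
# rotate about pivot axis to upright
Rp=R.from_euler("z",-.172);ax=Rp.apply([0,1,0])
for P0 in ([663.8,150.9,78],[667,150.9,78]):
    th=np.arctan2(-(Rp.inv().apply(g-P0))[0],(Rp.inv().apply(g-P0))[2]);print("lean",th,"radius",np.hypot(*(Rp.inv().apply(g-P0))[[0,2]]))
    n=9
    step=R.from_rotvec(ax*th/n);p1=np.array(P0)+step.apply(p-P0);print(R0.inv().apply(p1-p).round(2),np.degrees((R0.inv()*step*R0).as_rotvec()).round(2))
```

```text
6.45 [548.3 175.6 137.5] [ 0.49  0.26  2.16 -0.85  0.43  2.97] 0.7453435731872698 [ 1.8 -1.6 -1.8]
grip est [537.4 177.5 156.5] [532.4 173.7 152.9]
lean 1.0245968711779192 radius 151.07697002900625
[13.07  0.03 -7.44] [ 0.01 -6.52  0.  ]
lean 1.0352466659553479 radius 153.77975833653622
[13.41  0.03 -7.81] [ 0.02 -6.59  0.  ]
```

View pics/w4.png

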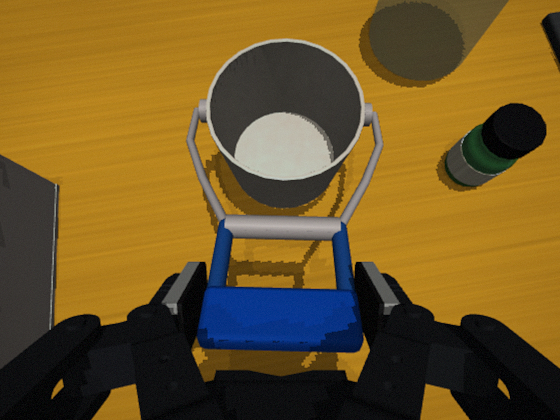

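Jaws stopped at 63.6 mm on the grip's ends; pivots at (203,111) and (369,113), rim centre (286,108). A quick refit of the pivot line for the arc.

Run:
```python
from h import *
from scipy.optimize import least_squares
obs=np.array([(286,109),(202,112),(370,114),(220,226),(346,228)],float)
r=least_squares(lambda p:(np.array([proj("wrist",P) for P in model(p)[:5]])-obs).ravel(),[664,151,-.17,1.05],x_scale=[10,10,.1,.1],loss="soft_l1")
print(r.x.round(3),r.fun.reshape(-1,2).round(1).tolist());par=r.x
p,R0=cur();print("grip",model(par)[5].round(1))
Rp=R.from_euler("z",par[2]);ax=Rp.apply([0,1,0]);P0=np.r_[par[:2],78]
v=Rp.inv().apply(p-22*R0.apply([0,0,1])-P0);th=np.arctan2(-v[0],v[2]);print("lean",th,np.hypot(v[0],v[2]),v)
n=9;step=R.from_rotvec(ax*th/n);print(R0.inv().apply(P0+step.apply(p-P0)-p).round(2),np.degrees((R0.inv()*step*R0).as_rotvec()).round(2))
```

```text
[ 6.62450e+02  1.51713e+02 -1.87000e-01  1.06600e+00] [[-0.0, -2.8], [-4.9, 0.8], [4.5, 1.5], [12.3, -0.0], [-7.7, -0.3]]
grip [530.9 176.6 152. ]
lean 1.0207309129597573 149.80439305505607 [-127.70679636    2.0122242    78.30919705]
[12.91  0.14 -7.29] [ 0.1  -6.5   0.05]
```

Request:
servo_tool(
  rows=[
    [62,[13,0.1,-7.4],[0,-6.55,0]],
    [62,[13,0.1,-7.4],[0,-6.55,0]],
    [62,[13,0.1,-7.4],[0,-6.55,0]],
    [62,[0,0,0],[0,0,0]],
  ],
)

```text
clock: 7.0
eef_pos: [574.1, 167.9, 169.5]
tcp_rot: [3.132, -0.239, -0.179]
contact_force: [-0.3, 2.2, -0.4]
opening: 0.745
```

Request:
servo_tool(
  rows=[
    [62,[13,0.1,-7.4],[0,-6.55,0]],
    [62,[13,0.1,-7.4],[0,-6.55,0]],
    [62,[13,0.1,-7.4],[0,-6.55,0]],
    [62,[0,0,0],[0,0,0]],
  ],
)

```text
clock: 7.5
eef_pos: [607.1, 160.8, 194.8]
tcp_rot: [3.127, 0.108, -0.183]
contact_force: [-6.0, 3.2, 12.6]
opening: 0.744
```

Run:
```python
from h import *
s=sense();p,R0=cur();f=grab_frame("wrist");cv2.imwrite("pics/w5.png",f)
g=p-22*R0.apply([0,0,1]);print(s["clock"],p,g,s["contact_force"].round(1),s["qpos"].round(2))
for P in([663,151,78],):
    v=R.from_euler("z",.18).apply(g-P);print(v,np.hypot(v[0],v[2]),np.arctan2(-v[0],v[2]))
```

```text
7.5 [607.102587   160.83267191 194.82234489] [609.4864772  160.70846728 216.69245327] [-6.   3.2 12.6] [0.24 0.45 1.58 0.03 1.22 1.98]
[-5.43870446e+01 -2.88888599e-02  1.38692453e+02] 148.97498856784222 0.37371336722019544
```

View pics/w5.png

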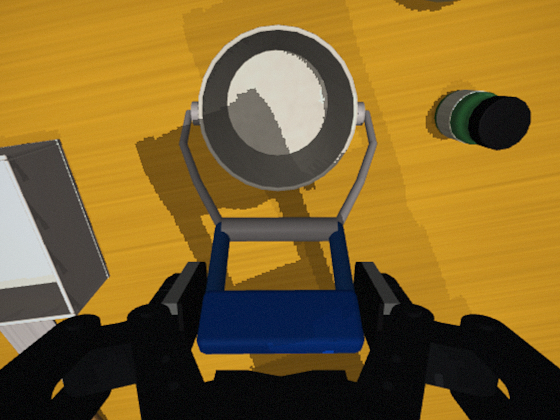

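The bail is about 22° from upright (bar at row 229, grip at row 320) and the pail stands. The tool is pushing slightly along the bail, so I ease out by 2 mm before going on.

Request:
servo_tool(
  rows=[
    [62,[-0.9,0,-1.8],[0,0,0]],
    [62,[0,0,0],[0,0,0]],
  ],
)

```text
clock: 7.8
eef_pos: [605.0, 160.9, 195.3]
tcp_rot: [3.127, 0.107, -0.181]
contact_force: [0.5, -0.5, -3.7]
opening: 0.742
```

Request:
servo_tool(
  rows=[
    [62,[6.5,0.1,-3.7],[0,-3.3,0]],
    [62,[6.5,0.1,-3.7],[0,-3.3,0]],
    [62,[6.5,0.1,-3.7],[0,-3.3,0]],
    [62,[0,0,0],[0,0,0]],
  ],
)

```text
clock: 8.3
eef_pos: [626.8, 157.1, 204.0]
tcp_rot: [3.128, 0.281, -0.184]
contact_force: [-2.4, 0.3, 3.6]
opening: 0.742
```

Request:
servo_tool(
  rows=[
    [62,[6.4,0.1,-3.9],[0,-3.3,0]],
    [62,[6.4,0.1,-3.9],[0,-3.3,0]],
    [62,[6.4,0.1,-3.9],[0,-3.3,0]],
    [62,[5,0.1,-3],[0,-2.6,0]],
    [62,[0,0,0],[0,0,0]],
  ],
)

```text
clock: 8.93
eef_pos: [654.1, 152.0, 208.6]
tcp_rot: [3.126, 0.499, -0.187]
contact_force: [-0.5, 0.2, 1.3]
opening: 0.743
```

Run:
```python
from h import *
from scipy.optimize import least_squares
s=sense();p,R0=cur();fs={}
for n in("wrist","scene","side"):
    fs[n]=grab_frame(n);cv2.imwrite(f"pics/{n}6.png",fs[n])
print(s["clock"],p.round(1),s["tcp_rot"].round(3),s["contact_force"].round(1),s["qpos"].round(2))
a=fs["scene"][145:245,260:380];b=fs["side"][200:320,180:300]
cv2.imwrite("pics/c6.png",np.hstack([cv2.resize(fs["wrist"],(400,300)),cv2.resize(b,(300,300),interpolation=2)]))
for par in([663,151,-.18,0],[663,151,-.18,.1]):
    m=model(par);print([proj("side",m[i]).round(1).tolist() for i in(1,2,5)],[proj("wrist",m[i]).round(1).tolist() for i in(1,2,3,4)])
```

```text
8.925 [654.1 152.  208.6] [ 3.126  0.499 -0.187] [-0.5  0.2  1.3] [0.15 0.72 1.17 0.15 1.73 1.89]
[[210.5, 285.7], [234.3, 254.6], [218.1, 220.2]] [[188.2, 115.4], [364.8, 114.2], [224.5, 221.8], [331.7, 220.7]]
[[210.5, 285.7], [234.3, 254.6], [224.0, 221.9]] [[188.2, 115.4], [364.8, 114.2], [226.9, 235.6], [329.5, 234.5]]
```

View pics/c6.png

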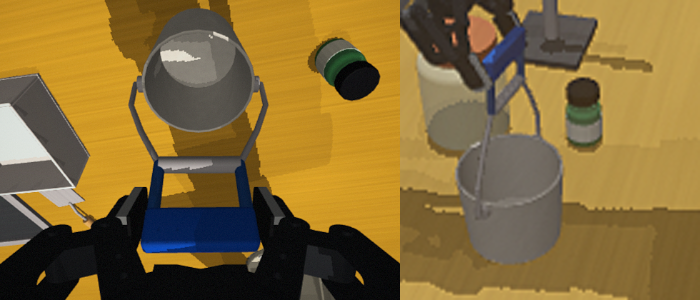

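Crop: in the wrist view the bar is at row 228 (full size), and in the side view the grip is at (222,219). The bail is about 0.05 rad short of upright, with the pail standing. I finish the swing, then open.

Request:
servo_tool(
  rows=[
    [62,[5.5,0.1,-3.4],[0,-2.8,0]],
    [62,[0,0,0],[0,0,0]],
    [85,[0,0,0],[0,0,0]],
    [85,[0,0,0],[0,0,0]],
    [85,[0,0,0],[0,0,0]],
  ],
)

```text
clock: 9.7
eef_pos: [660.3, 150.8, 210.3]
tcp_rot: [3.127, 0.546, -0.186]
contact_force: [-0.6, -0.5, -0.3]
opening: 1.0
```

Run:
```python
from h import *
from scipy.optimize import least_squares
s=sense();p,R0=cur();print(s["clock"],p.round(1),s["tcp_rot"].round(3),s["contact_force"].round(1),s["opening"])
rows(p,R0,[663,151,210],Rt(-.18,0),4)
```

```text
9.7 [660.3 150.8 210.3] [ 3.127  0.546 -0.186] [-0.6 -0.5 -0.3] 1.000329744630231
[0.6, -0.2, -0.3] [0.17, 7.82, -0.03]
[0.6, -0.2, -0.2] [0.17, 7.82, -0.03]
[0.7, -0.2, -0.1] [0.17, 7.82, -0.03]
[0.7, -0.2, -0.0] [0.17, 7.82, -0.03]
total mm 2.7
```

Request:
servo_tool(
  rows=[
    [85,[0.6,-0.2,-0.3],[0.2,7.8,0]],
    [85,[0.6,-0.2,-0.2],[0.2,7.8,0]],
    [85,[0.7,-0.2,-0.1],[0.2,7.8,0]],
    [85,[0.7,-0.2,0],[0.2,7.8,0]],
    [85,[0,0,0],[0,0,0]],
  ],
)

```text
clock: 10.32
eef_pos: [661.4, 151.5, 210.7]
tcp_rot: [-3.14, 0.002, -0.181]
contact_force: [-0.4, -0.0, 0.3]
opening: 0.996
```

Run:
```python
from h import *
s=sense();p,R0=cur();print(s["clock"],p.round(1),s["tcp_rot"].round(3),s["contact_force"].round(1))
f=grab_frame("wrist");cv2.imwrite("pics/w7.png",f)
for l in(0,.1):
    m=model([663,151,-.18,l]);print([proj("wrist",m[i]).round(1).tolist() for i in(0,1,2,3,4,6,7)])
for v in([0,0,-22],):print("pad centre px",proj("wrist",p+R0.apply(v)))
```

```text
10.325 [661.4 151.5 210.7] [-3.14e+00  2.00e-03 -1.81e-01] [-0.4 -0.   0.3]
[[280.7, 206.4], [204.9, 203.5], [356.6, 203.1], [231.4, 252.1], [330.3, 251.9], [199.4, 298.5], [362.6, 298.2]]
[[280.7, 206.4], [204.9, 203.5], [356.6, 203.1], [232.3, 270.0], [329.5, 269.8], [202.3, 331.2], [359.8, 330.9]]
pad centre px [280.44744157 304.30667129]
```

View pics/w7.png

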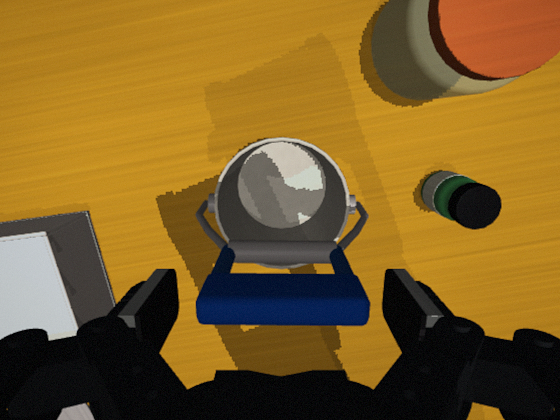

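Wrist picture: bail upright (bar at row 251, predicted 252), grip from (198,298) to (368,298) midway between the open pads, pail standing. I close and lift.

Request:
servo_tool(
  rows=[
    [62,[0,0,0],[0,0,0]],
    [62,[0,0,0],[0,0,0]],
    [62,[0,0,0],[0,0,0]],
    [62,[0,0,-4],[0,0,0]],
    [62,[0,0,-8],[0,0,0]],
    [62,[0,0,-12],[0,0,0]],
    [62,[0,0,0],[0,0,0]],
  ],
  force=45,
)

```text
clock: 11.25
eef_pos: [664.0, 151.2, 235.0]
tcp_rot: [-3.14, -0.0, -0.183]
contact_force: [0.8, 0.1, -5.3]
opening: 0.737
```

Request:
servo_tool(
  rows=[
    [62,[0,0,-15],[0,0,-1.5]],
    [62,[0,0,-25],[0,0,-3]],
    [62,[0,0,-30],[0,0,-3]],
    [62,[0,0,-25],[0,0,-2]],
    [62,[0,0,-15],[0,0,-1]],
    [62,[0,0,-6],[0,0,0]],
    [62,[-4,8,0],[0,0,0]],
    [62,[-8,18,0],[0,0,0]],
  ],
)

```text
clock: 12.25
eef_pos: [650.6, 124.3, 348.1]
tcp_rot: [-3.141, 0.004, 0.001]
contact_force: [-0.6, -0.8, -4.9]
opening: 0.737
```

Request:
servo_tool(
  rows=[
    [62,[-13,28,0],[0,0,0]],
    [62,[-16,34,0],[0,0,0]],
    [62,[-18,38,0],[0,0,0]],
    [62,[-18,38,0],[0,0,0]],
    [62,[-18,38,0],[0,0,0]],
    [62,[-18,38,0],[0,0,0]],
    [62,[-16,34,0],[0,0,0]],
    [62,[-13,28,0],[0,0,0]],
  ],
)

```text
clock: 13.25
eef_pos: [519.3, -153.2, 348.6]
tcp_rot: [-3.14, 0.004, -0.001]
contact_force: [0.1, 0.3, -4.9]
opening: 0.742
```

Request:
servo_tool(
  rows=[
    [62,[-9,20,0],[0,0,0]],
    [62,[-5,10,0],[0,0,0]],
    [62,[-3,6,4],[0,0,0]],
    [62,[0,0,8],[0,0,0]],
    [62,[0,0,12],[0,0,0]],
    [62,[0,0,12],[0,0,0]],
    [62,[0,0,7],[0,0,0]],
    [62,[0,0,3],[0,0,0]],
  ],
)

```text
clock: 14.25
eef_pos: [504.4, -186.9, 302.6]
tcp_rot: [-3.14, 0.003, 0.001]
contact_force: [-0.2, 0.6, -4.2]
opening: 0.741
```

Run:
```python
from h import *
s=sense();p,R0=cur();fs={}
for n in("wrist","scene","side"):
    fs[n]=grab_frame(n);cv2.imwrite(f"pics/{n}8.png",fs[n])
print(s["clock"],p.round(1),s["tcp_rot"].round(3),s["contact_force"].round(1),s["opening"])
bar=p+[0,0,-27.7];print("bar",bar.round(1))
for n in("scene","side"):print(n,"bar",proj(n,bar).round(),"lip",proj(n,[587,-189,250]).round(),"seat",proj(n,[605.5,-189,221]).round())
print("wrist bar ends",[proj("wrist",bar+[0,d,0]).round().tolist() for d in(26,-26)])
cs=[]
for n in("scene","side"):
    u,v=proj(n,(bar+[587,-189,250])/2).astype(int);cs.append(cv2.resize(fs[n][v-50:v+70,u-50:u+50],(333,400),interpolation=2));print(n,"crop origin",u-50,v-50,"scale 3.33")
cv2.imwrite("pics/c8.png",np.hstack(cs))
```

```text
14.25 [ 504.4 -186.9  302.6] [-3.14e+00  3.00e-03  1.00e-03] [-0.2  0.6 -4.2] 0.7410246232332122
bar [ 504.4 -186.9  274.9]
scene bar [234. 214.] lip [255. 229.] seat [260. 237.]
side bar [308. 148.] lip [280. 153.] seat [274. 161.]
wrist bar ends [[230.0, 253.0], [329.0, 253.0]]
scene crop origin 194 171 scale 3.33
side crop origin 243 100 scale 3.33
```

View pics/c8.png

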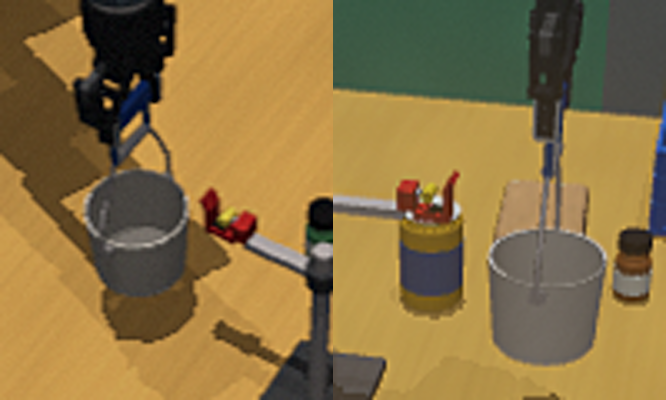

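Crops: scene bar middle near (233,214.5) against a predicted (234,214); lip at (257,229). In the side view the bar's near end is at (308,152) and the lip at (280,152.5). The pail hangs straight and the bar is above the lip. I check the bar's x in the wrist frame numerically.

Run:
```python
from h import *
f=cv2.imread("pics/wrist8.png");h=cv2.cvtColor(f,cv2.COLOR_BGR2HSV)
b=f[232:330:2,250:310].mean(1).round().astype(int)
print([(232+2*i,*r) for i,r in enumerate(b.tolist())])
p,R0=cur()
for nm,dz in(("bar",-27.7),("grip top",-27.7+60),("grip bottom",-27.7+36)):
    print(nm,[proj("wrist",p+[dx,0,dz]).round(1)[1] for dx in(-6,0,6)])
m=cv2.inRange(h,(100,100,30),(130,255,255))[225:345];ys,xs=np.nonzero(m);print("blue cols",np.percentile(xs,[1,50,99]),"rows",np.percentile(ys+225,[1,99]))
```

```text
[(232, 57, 63, 65), (234, 57, 62, 65), (236, 57, 62, 64), (238, 56, 62, 64), (240, 56, 61, 64), (242, 56, 61, 64), (244, 57, 62, 65), (246, 44, 45, 47), (248, 60, 61, 63), (250, 66, 68, 71), (252, 71, 72, 75), (254, 74, 75, 79), (256, 84, 84, 88), (258, 88, 89, 93), (260, 84, 85, 89), (262, 77, 79, 83), (264, 74, 76, 79), (266, 67, 68, 70), (268, 70, 83, 93), (270, 82, 133, 159), (272, 37, 129, 176), (274, 31, 132, 184), (276, 32, 138, 190), (278, 30, 135, 187), (280, 42, 71, 93), (282, 46, 16, 2), (284, 46, 17, 4), (286, 47, 17, 4), (288, 47, 18, 4), (290, 48, 18, 4), (292, 48, 18, 4), (294, 48, 18, 3), (296, 48, 18, 3), (298, 49, 18, 4), (300, 48, 18, 3), (302, 49, 19, 4), (304, 55, 21, 4), (306, 64, 24, 4), (308, 75, 28, 6), (310, 79, 31, 6), (312, 83, 31, 6), (314, 84, 32, 7), (316, 84, 33, 7), (318, 83, 32, 6), (320, 83, 32, 6), (322, 83, 32, 6), (324, 81, 31, 5), (326, 81, 31, 6), (328, 80, 30, 4)]
bar [np.float64(263.7), np.float64(253.2), np.float64(242.5)]
grip top [np.float64(331.2), np.float64(316.7), np.float64(301.8)]
grip bottom [np.float64(297.9), np.float64(285.3), np.float64(272.4)]
blue cols [197. 282. 556.] rows [257. 332.]
```

Request:
servo_tool(
  rows=[
    [62,[5,0.5,0],[0,0,0]],
    [62,[12,0.5,0],[0,0,0]],
    [62,[20,0.5,0],[0,0,0]],
    [62,[24,0.5,0],[0,0,0]],
    [62,[20,0,0],[0,0,0]],
    [62,[13,0,0],[0,0,0]],
    [62,[7,0,0],[0,0,0]],
    [62,[2.5,0,0],[0,0,0]],
  ],
)

```text
clock: 15.4
eef_pos: [608.2, -189.1, 302.9]
tcp_rot: [-3.14, 0.002, 0.001]
contact_force: [0.4, 0.4, -5.0]
opening: 0.737
```

Request:
servo_tool(
  rows=[
    [62,[0,0,4],[0,0,0]],
    [62,[0,0,6],[0,0,0]],
    [62,[0,0,4],[0,0,0]],
    [62,[0,0,0],[0,0,0]],
  ],
)

```text
clock: 15.9
eef_pos: [607.5, -189.0, 288.6]
tcp_rot: [-3.14, 0.003, 0.001]
contact_force: [-1.2, 0.8, -4.7]
opening: 0.736
```

Run:
```python
from h import *
s=sense();p,R0=cur();f=grab_frame("wrist");cv2.imwrite("pics/w9.png",f)
g=grab_frame("side")
print(s["clock"],p.round(1),s["contact_force"].round(1),s["wrist_torque"].round(2))
h=cv2.cvtColor(f,cv2.COLOR_BGR2HSV)
for nm,lo,hi in(("red",(0,150,60),(6,255,255)),("yel",(22,150,90),(34,255,255))):
    m=cv2.inRange(h,lo,hi)[120:330,200:360];m=cv2.morphologyEx(m,cv2.MORPH_OPEN,np.ones((3,3)));ys,xs=np.nonzero(m)
    if len(xs):print(nm,len(xs),xs.min()+200,xs.max()+200,ys.min()+120,ys.max()+120)
for k,P in dict(lip=(587,-189,250),housing_back=(625,-189,237),roller=(613.5,-189,237),bar=p+[-2,0,-27.7]).items():print(k,proj("wrist",P).round(1))
cv2.imwrite("pics/c9.png",np.hstack([cv2.resize(f[100:400,130:430],(400,400)),cv2.resize(g[110:210,220:320],(400,400),interpolation=2)]))
```

```text
15.9 [ 607.5 -189.   288.6] [-1.2  0.8 -4.7] [0.04 0.11 0.02]
red 1410 259 299 182 278
yel 520 264 294 219 236
lip [279.9 279.5]
housing_back [279.9 209.8]
roller [279.9 228.6]
bar [279.9 257. ]
```

Request:
servo_tool(
  rows=[
    [62,[0,0,4],[0,0,0]],
    [62,[0,0,4],[0,0,0]],
    [62,[0,0,2],[0,0,0]],
    [62,[0,0,0],[0,0,0]],
  ],
)

```text
clock: 16.5
eef_pos: [607.9, -189.0, 278.8]
tcp_rot: [-3.14, 0.002, 0.001]
contact_force: [-1.1, -0.0, -5.0]
opening: 0.737
```

Request:
servo_tool(
  rows=[
    [62,[0,0,1.5],[0,0,0]],
    [62,[0,0,1.5],[0,0,0]],
    [62,[0,0,1],[0,0,0]],
    [62,[0,0,0],[0,0,0]],
  ],
)

```text
clock: 17.0
eef_pos: [607.9, -189.1, 275.0]
tcp_rot: [-3.14, 0.002, 0.001]
contact_force: [0.2, -0.5, -5.3]
opening: 0.74
```

Request:
servo_tool(
  rows=[
    [62,[0,0,1],[0,0,0]],
    [62,[0,0,1],[0,0,0]],
    [62,[0,0,0],[0,0,0]],
  ],
)

```text
clock: 17.38
eef_pos: [607.9, -189.1, 273.0]
tcp_rot: [-3.14, 0.002, 0.001]
contact_force: [-0.4, -0.6, -4.9]
opening: 0.738
```

Request:
servo_tool(
  rows=[
    [62,[0,0,1],[0,0,0]],
    [62,[0,0,1],[0,0,0]],
    [62,[0,0,1],[0,0,0]],
    [62,[0,0,0],[0,0,0]],
  ],
)

```text
clock: 17.88
eef_pos: [607.9, -189.0, 270.0]
tcp_rot: [-3.14, 0.002, 0.001]
contact_force: [-0.3, -0.2, -5.2]
opening: 0.736
```

Request:
servo_tool(
  rows=[
    [62,[0,0,1],[0,0,0]],
    [62,[0,0,1],[0,0,0]],
    [62,[0,0,0],[0,0,0]],
  ],
)

```text
clock: 18.25
eef_pos: [607.8, -189.0, 268.1]
tcp_rot: [-3.14, 0.002, 0.001]
contact_force: [-1.5, -0.4, -2.9]
opening: 0.74
```

Request:
servo_tool(
  rows=[
    [62,[0,0,1],[0,0,0]],
    [62,[0,0,1],[0,0,0]],
    [62,[0,0,0],[0,0,0]],
  ],
)

```text
clock: 18.62
eef_pos: [606.9, -189.1, 266.4]
tcp_rot: [-3.14, 0.004, 0.001]
contact_force: [-7.5, 1.2, 3.1]
opening: 0.741
```

Request:
servo_tool(
  rows=[
    [62,[0,0,1],[0,0,0]],
    [62,[0,0,1],[0,0,0]],
    [62,[0,0,0],[0,0,0]],
  ],
)

```text
clock: 19.0
eef_pos: [606.5, -189.1, 264.1]
tcp_rot: [-3.14, 0.005, 0.001]
contact_force: [-7.3, 0.0, 1.5]
opening: 0.743
```

Request:
servo_tool(
  rows=[
    [62,[0,0,1],[0,0,0]],
    [62,[0,0,1],[0,0,0]],
    [62,[0,0,0],[0,0,0]],
  ],
)

```text
clock: 19.38
eef_pos: [606.5, -189.1, 262.0]
tcp_rot: [-3.14, 0.005, 0.001]
contact_force: [-6.9, 0.2, 0.1]
opening: 0.74
```

Request:
servo_tool(
  rows=[
    [62,[0,0,1],[0,0,0]],
    [62,[0,0,1],[0,0,0]],
    [62,[0,0,1],[0,0,0]],
    [62,[0,0,0],[0,0,0]],
  ],
)

```text
clock: 19.88
eef_pos: [606.4, -189.1, 258.6]
tcp_rot: [-3.14, 0.005, 0.001]
contact_force: [-5.7, 0.4, -1.7]
opening: 0.742
```

Request:
servo_tool(
  rows=[
    [62,[0,0,1],[0,0,0]],
    [62,[0,0,1],[0,0,0]],
    [62,[0,0,1],[0,0,0]],
    [62,[0,0,0],[0,0,0]],
  ],
)

```text
clock: 20.38
eef_pos: [606.3, -189.0, 255.1]
tcp_rot: [-3.14, 0.006, 0.001]
contact_force: [-6.1, -0.9, -5.2]
opening: 0.742
```

Request:
servo_tool(
  rows=[
    [62,[0,0,1],[0,0,0]],
    [62,[0,0,1],[0,0,0]],
    [62,[0,0,0],[0,0,0]],
  ],
)

```text
clock: 20.75
eef_pos: [606.3, -189.0, 252.8]
tcp_rot: [-3.14, 0.006, 0.001]
contact_force: [-4.6, -1.1, -7.8]
opening: 0.743
```

Request:
servo_tool(
  rows=[
    [62,[0,0,1],[0,0,0]],
    [62,[0,0,1],[0,0,0]],
    [62,[0,0,0],[0,0,0]],
  ],
)

```text
clock: 21.12
eef_pos: [606.3, -189.0, 250.6]
tcp_rot: [-3.14, 0.006, 0.001]
contact_force: [-5.0, -1.4, -9.3]
opening: 0.734
```

Request:
servo_tool(
  rows=[
    [62,[0,0,1],[0,0,0]],
    [62,[0,0,0],[0,0,0]],
  ],
)

```text
clock: 21.38
eef_pos: [606.7, -189.0, 249.9]
tcp_rot: [-3.14, 0.005, 0.001]
contact_force: [-5.5, -1.7, -9.2]
opening: 0.744
```

Request:
servo_tool(
  rows=[
    [62,[0,0,1],[0,0,0]],
    [62,[0,0,0],[0,0,0]],
  ],
)

```text
clock: 21.62
eef_pos: [607.2, -189.0, 249.3]
tcp_rot: [-3.14, 0.004, 0.001]
contact_force: [-5.0, -0.5, -10.3]
opening: 0.738
```

Request:
servo_tool(
  rows=[
    [62,[0,0,1],[0,0,0]],
    [62,[0,0,0],[0,0,0]],
  ],
)

```text
clock: 21.88
eef_pos: [607.7, -189.0, 248.8]
tcp_rot: [-3.14, 0.002, 0.001]
contact_force: [-4.5, -0.0, -9.9]
opening: 0.737
```

Request:
servo_tool(
  rows=[
    [62,[0,0,0.7],[0,0,0]],
    [62,[0,0,0],[0,0,0]],
  ],
)

```text
clock: 22.12
eef_pos: [607.9, -189.0, 248.7]
tcp_rot: [-3.14, 0.002, 0.001]
contact_force: [-5.6, -0.1, -7.0]
opening: 0.735
```

Request:
servo_tool(
  rows=[
    [62,[-0.6,0,0.5],[0,0,0]],
    [62,[-0.6,0,0.3],[0,0,0]],
    [62,[0,0,0],[0,0,0]],
  ],
)

```text
clock: 22.5
eef_pos: [607.6, -189.0, 248.6]
tcp_rot: [-3.14, -0.0, 0.001]
contact_force: [-2.7, -0.4, 1.0]
opening: 0.74
```

Run:
```python
from h import *
s=sense();p,R0=cur();print(p.round(1),s["contact_force"].round(1))
def yel(f,c):
    h=cv2.cvtColor(f,cv2.COLOR_BGR2HSV);m=cv2.inRange(h,(20,130,70),(34,255,255))
    x0,y0,x1,y1=c;m=m[y0:y1,x0:x1];ys,xs=np.nonzero(m);return (len(xs),xs.min()+x0,xs.max()+x0,ys.min()+y0,ys.max()+y0) if len(xs) else None
f=grab_frame("wrist");cv2.imwrite("pics/w10.png",f);print(yel(f,(255,150,305,300)))
for k,P in dict(roller=(613.2,-189,231),bar=(605.5,-189,221),lip=(587,-189,250),hs=(625,-189,237)).items():print(k,proj("wrist",P).round(1),proj("side",P).round(1),proj("scene",P).round(1))
hs=cv2.cvtColor(f,cv2.COLOR_BGR2HSV)
print([(r,*f[r,270:290].mean(0).round().astype(int).tolist()) for r in range(186,292,4)])
g=grab_frame("side");e=grab_frame("scene")
cv2.imwrite("pics/c10.png",np.hstack([cv2.resize(f[150:350,180:380],(400,400),interpolation=2),cv2.resize(g[130:190,245:305],(400,400),interpolation=2)]))
```

```text
[ 607.6 -189.   248.6] [-2.7 -0.4  1. ]
(971, np.int64(255), np.int64(304), np.int64(240), np.int64(279))
roller [279.9 250.4] [271.4 157.6] [262.3 236.4]
bar [280. 257.] [273.9 160.8] [260.3 237.5]
lip [279.9 318.7] [280.  152.6] [255.3 229.4]
hs [279.9 231.6] [267.5 155.3] [265.4 236.6]
[(186, 170, 173, 181), (190, 175, 178, 184), (194, 3, 6, 56), (198, 4, 5, 60), (202, 6, 12, 163), (206, 5, 12, 180), (210, 6, 11, 140), (214, 5, 8, 102), (218, 5, 8, 98), (222, 6, 8, 97), (226, 6, 9, 97), (230, 4, 6, 93), (234, 58, 60, 95), (238, 60, 60, 95), (242, 0, 74, 92), (246, 0, 92, 113), (250, 0, 107, 130), (254, 0, 116, 140), (258, 0, 100, 124), (262, 0, 87, 108), (266, 78, 78, 81), (270, 3, 4, 55), (274, 5, 6, 55), (278, 4, 6, 55), (282, 51, 19, 4), (286, 52, 20, 5), (290, 53, 20, 4)]
```

View pics/c10.png

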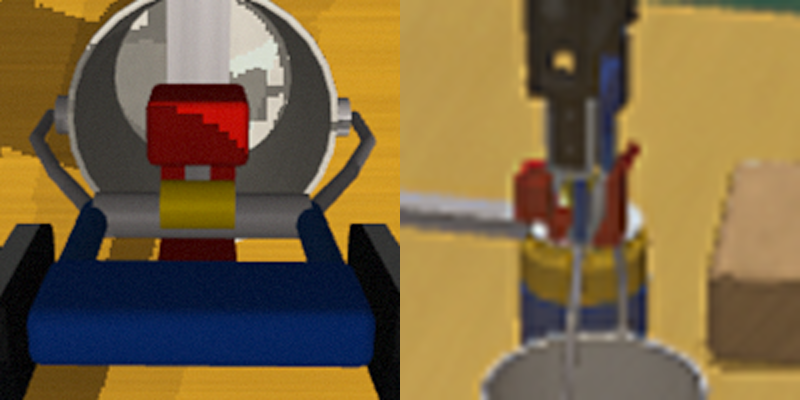

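Crop: the yellow roller (full-frame rows 240–264) has sprung out over the bar, and the bar is down in the hook against the tip. The measured height settled on a firm floor. Release.

Request:
servo_tool(
  rows=[
    [70,[0,0,0],[0,0,0]],
    [78,[0,0,0],[0,0,0]],
    [85,[0,0,0],[0,0,0]],
    [85,[0,0,0],[0,0,0]],
    [85,[0,0,-10],[0,0,0]],
    [85,[0,0,-20],[0,0,0]],
    [85,[0,0,-35],[0,0,0]],
    [85,[0,0,-40],[0,0,0]],
  ],
)

```text
clock: 23.65
eef_pos: [606.7, -189.1, 354.0]
tcp_rot: [-3.14, 0.002, 0.001]
contact_force: [1.2, -0.0, 0.0]
opening: 0.997
```

Request:
servo_tool(
  rows=[
    [85,[-20,0,-30],[0,0,0]],
    [85,[0,0,0],[0,0,0]],
    [85,[0,0,0],[0,0,0]],
    [85,[0,0,0],[0,0,0]],
    [85,[0,0,0],[0,0,0]],
    [85,[0,0,0],[0,0,0]],
    [85,[0,0,0],[0,0,0]],
    [85,[0,0,0],[0,0,0]],
  ],
)

```text
clock: 24.65
eef_pos: [587.0, -189.2, 382.6]
tcp_rot: [-3.14, 0.002, 0.001]
contact_force: [0.3, 0.4, 0.0]
opening: 0.994
```

Run:
```python
from h import *
s=sense();p,R0=cur();print(s["clock"],p.round(1),s["contact_force"].round(1))
f=grab_frame("wrist");cv2.imwrite("pics/w11.png",f);cv2.waitKey(1);f2=grab_frame("wrist")
print("still: diff",cv2.absdiff(f,f2).astype(int).mean())
h=cv2.cvtColor(f,cv2.COLOR_BGR2HSV)
for nm,lo,hi in(("yel",(22,150,60),(34,255,255)),("blue",(100,120,40),(130,255,255))):
    m=cv2.inRange(h,lo,hi)[60:300,200:360]
    n,l,st,c=cv2.connectedComponentsWithStats(m);i=1+st[1:,4].argmax();print(nm,c[i]+[200,60],st[i])
Pb=np.array([605.5,-189,221])
print("pred roller",proj("wrist",[613,-189,237]).round(1),"grip",proj("wrist",Pb+[0,0,60]).round(1),"bar",proj("wrist",Pb).round(1))
grab_frame("scene");grab_frame("side")
for t in("pail","sweet_jar","spice_jar","syrup_can"):
  for n in("scene","side"):print(n,t,[toworld(n,b["centre"]).round().tolist() for b in boxes_of(n,t)[:1]])
```

```text
24.65 [ 587.  -189.2  382.6] [0.3 0.4 0. ]Traceback (most recent call last):
  File "<stdin>", line 3, in <module>
cv2.error: OpenCV(4.12.0) /io/opencv/modules/highgui/src/window.cpp:1367: error: (-2:Unspecified error) The function is not implemented. Rebuild the library with Windows, GTK+ 2.x or Cocoa support. If you are on Ubuntu or Debian, install libgtk2.0-dev and pkg-config, then re-run cmake or configure script in function 'cvWaitKey'
```

Run:
```python
from h import *
f=cv2.imread("pics/w11.png");f2=grab_frame("wrist")
d=cv2.absdiff(f,f2);print("still: diff mean/max",d.mean(),d.max())
h=cv2.cvtColor(f,cv2.COLOR_BGR2HSV)
for nm,lo,hi in(("yel",(22,200,60),(34,255,255)),("blue",(100,120,40),(130,255,255)),("red",(0,150,50),(6,255,255))):
    m=cv2.inRange(h,lo,hi)[40:300,220:340]
    n,l,st,c=cv2.connectedComponentsWithStats(m);i=1+st[1:,4].argmax();print(nm,st[i][:4]+[220,40,0,0],st[i][4])
Pb=np.array([605.5,-189,221])
print("pred roller",proj("wrist",[613,-189,231]).round(1),"grip top edges",[proj("wrist",Pb+[dx,0,60])[1].round(1) for dx in(-6,6)],"bar edges",[proj("wrist",Pb+[dx,0,0])[1].round(1) for dx in(-6,6)])
grab_frame("scene");grab_frame("side")
for t in("pail","sweet_jar","spice_jar","syrup_can"):
  for n in("scene","side"):print(n,t,[toworld(n,b["centre"]).round().tolist() for b in boxes_of(n,t)[:1]])
```

```text
still: diff mean/max 2.5925510204081634 51
yel [269 163  21  14] 276
blue [237 177  88  21] 1670
red [265 137  29  26] 652
pred roller [280.  169.1] grip top edges [np.float64(198.0), np.float64(181.6)] bar edges [np.float64(182.6), np.float64(169.2)]
scene pail [[603.0, -184.0, 96.0]]
side pail [[606.0, -161.0, 98.0]]
scene sweet_jar [[773.0, -30.0, 107.0]]
side sweet_jar [[755.0, 32.0, 93.0]]
scene spice_jar [[628.0, -19.0, 65.0]]
side spice_jar [[626.0, 6.0, 48.0]]
scene syrup_can [[667.0, -408.0, 97.0]]
side syrup_can [[649.0, -364.0, 79.0]]
```

Request:
servo_tool(
  rows=[
    [85,[0,0,0],[0,0,0]],
    [85,[0,0,0],[0,0,0]],
    [85,[0,0,0],[0,0,0]],
    [85,[0,0,0],[0,0,0]],
    [85,[0,0,0],[0,0,0]],
    [85,[0,0,0],[0,0,0]],
    [85,[0,0,0],[0,0,0]],
    [85,[0,0,0],[0,0,0]],
  ],
)

```text
clock: 26.25
eef_pos: [587.0, -189.2, 382.6]
tcp_rot: [-3.14, 0.002, 0.001]
contact_force: [-0.2, -0.9, -0.1]
opening: 0.995
```

Run:
```python
from h import *
f0=cv2.imread("pics/w11.png")
for k in range(4):
    f=grab_frame("wrist");h=cv2.cvtColor(f,cv2.COLOR_BGR2HSV);m=cv2.inRange(h,(100,120,40),(130,255,255))[170:205,230:330]
    ys,xs=np.nonzero(m);d=cv2.absdiff(f,f0);print(xs.mean().round(2),ys.mean().round(2),"diff pail",d[80:200,210:350].mean().round(2),"table",d[20:120,20:150].mean().round(2))
s=sense();print(s["clock"],s["contact_force"].round(1))
sign_off()
```

```text
50.41 17.52 diff pail 2.35 table 2.23
50.37 17.51 diff pail 2.35 table 2.23
50.41 17.53 diff pail 2.35 table 2.24
50.45 17.57 diff pail 2.34 table 2.23
26.45 [0.  0.7 0.4]
the job is handed in; nothing more can be done
```

The pail is hanging on the red hook by its steel bar, and I handed the job in at 26.5 s on the robot's clock (limit 72 s). I swung the bail upright with the pail standing on the bench, then lifted it by the blue grip. I carried the bar over the hook's tip, pressed it down past the roller onto the pad, let go and backed off.

**Pressing home:** The force at the wrist never went above about 13 N. That peak came when I pushed slightly along the bail during the swing, and I eased off straight away. While pressing, it stayed near 12 N, well under the hook's 35 N.

**Click:** The bar stopped firmly at about 221 mm. A close-up before release showed the roller sprung out over the bar. After release, the roller was where it should be when fully out, by numbers from the wrist camera. I couldn't read the pad directly, and I didn't tug the bar upward as a test.

**Stillness:** Over about 1.8 s after release, the picture around the pail changed no more than the bare bench did (camera noise only). The robot was touching nothing.

**Bystanders:** The sweet jar, spice jar and syrup can were where they started, within the networks' scatter. I didn't re-measure the pepper jar, tub, spatula or egg carton; the arm never went low near them.

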